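# Cover the sample shaker and flip its locking toggle to run

## Robot

A 7-joint arm with a two-finger parallel gripper is mounted at the origin on a cart in front of the work surface, level with it; the furniture and walls round the work are solid. World frame = base frame: x ahead of the robot, y to its left, z up, the work surface at z = 0. Lengths are in m, angles in rad, forces in N, time in s.
With the tool pointing down it reaches from about 0.4 to 0.85 m from the base axis. Payload 4.4 kg.
Tool frame: the origin (TCP) lies on the mounting face of the last link; the fingertips stand arm.tcp_to_tips ahead of it and the grasp point (between the pads) lies 180 mm ahead of it (arm.tcp_to_tips is the distance from the TCP to the fingertips, in m); z points along the fingers, y is the line along which they close (so a half turn about z gives the same grasp; the last joint's range is limited). The gripper opens to 94 mm and grips with 3 to 60 N. Pads are 16 mm wide; open, the fingers measure 119 mm over their backs; the gripper's body (75 mm by 177 mm) begins 78 mm behind the grasp point.
Start: joints at [-0.066, 0.628, 0.038, 1.517, -0.027, 0.996, -0.02], TCP at [0.65, 0, 0.405] pointing down, gripper open.
Joint ranges: [-3.06, 3.06], [-0.37, 2.12], [-1.25, 1.32], [0.18, 2.47], [-1.1, 4.24], [0.23, 1.98], [-2.94, 2.94]. Speed limits (rad/s): [2.57, 2.57, 3.14, 3.14, 3.14, 3.14, 3.14].

## Interface

Orientations are given as [roll, pitch, yaw] about the fixed x, y, z axes, in that order (R = Rz(yaw) Ry(pitch) Rx(roll)).
In Python, from rig import arm gives the robot as it stands.
- The arm moves only by the tool step_arm, never from a script. Its argument "moves" is a list of rows, each a list of 6 numbers: the shift along the tool's x, y, z in mm, then the turn, a rotation vector about the tool's x, y, z in rad. A call has 1 to 5 rows; each row shifts and turns the commanded pose from where the row before left it, along the tool's axes as they then stand; what a row does not reach is not made up. A row lasts 1/8 s, in which the tool goes at most 62.5 mm and 10.7 degrees, less where a joint would pass 70% of its speed; a pose out of reach is approached as far as the arm can. A call is refused whole if a number of a shift passes 62.5 or a number of a turn 0.188, either way. A call with a gripper value outside its range is refused whole. "hand" is the closure, from 0 (fully open) to 1 (shut), set as the call begins (left out, the last holds). The fingers move at their own pace and stop on an object; "force" is the grip in N (left out, the last holds). Time passes only in rows, so rows that do not move let the fingers close. It gives the time, the measured TCP pose, the force, the opening and the grip force at its end, in the units of the state.
- arm.get_state(): the state, without advancing time (a new reading comes with each control period).
- arm.read_camera(name): name is "scene" or "side" or "wrist"; returns the picture (480x640x3 uint8, red, green, blue); there is no depth.
- arm.camera_model(name): a dict with "vfov" (degrees; the focal length in pixels is half the picture's height over the tangent of half this angle, whatever the lens; pixels are square), "cx", "cy" (the principal point, pixels), "distortion" ([k1, k2, p1, p2, k3] as OpenCV has them; the pictures are not rectified), "R" (3x3) and "t" (3): a world point X has camera coordinates R X + t. Camera axes: x right, y down, z forward; pixel columns grow to the right and rows downward; lengths in m; the calibration is good to about 2 mm. A picture is of the moment at which its call begins: read the wrist's pose just before it. camera_model takes no time and is no camera call; for the wrist camera it gives the pose at the moment of the call.
- arm.hand_in(): hands the job in; it is judged then, once.
The state is a dict: "time": time; "qpos": joint angles; "joint_vel": joint speeds; "joint_efforts": joint torques, N m; "eef_pos": TCP position; "tcp_rot": TCP orientation; "ft_force": force on the tool from outside, world axes, zero at the start; "moment": the same for the moment, N m; "finger_gap": finger opening in m; "grasp_force": force on a finger pad.
Only numpy, scipy, OpenCV 4.12 (cv2) and the standard library are available. Lean on these libraries where they do the work, as an engineer would, in place of code of your own. Each camera call takes 0.05 s, during which the arm holds its last target. There are 200 camera calls.

## Task

Get the sample shaker ready and switch it to run. First pick up the aluminium cover plate by its black grip, keep it level and lower it, without dropping it, over both locating pins until it lies flat on the shaker's grey platform (either way round), and let go. Then pull the red toggle knob outward along its stem to free its lock, flip it over to the green mark, and let it spring back in so that it locks there; leave the other things on the bench where they stand.

Things in the scene. Friction and masses are not known exactly. Their poses are not given: they have to be found in the camera images.
- shaker: Fixed bench shaker, white base 170 (x) x 250 (y) x 30 mm. Origin: centre of its underside on the table; x from its vented front (robot side) to its back, z up. At y +55 mm a grey platform 130 x 100 mm, top at 62 mm, a white tin sunk flush in it; at y -75 mm a black pod 120 x 85 mm, top at 52 mm, carrying the toggle, a red mark at the pod's -x end and a green one at +x.
- seat (a point): Centre of the grey platform's top face (62 mm above the table), axes as the shaker's. The two steel locating pins stand 50 mm from here along the shaker's -x and +x.
- pin_near (a point): Tip of the pin on the shaker's -x side. Both pins: 8 mm in diameter, 16 mm tall above the platform, the last 5 mm tapering to 3 mm at the tip.
- pin_far (a point): Tip of the pin on the shaker's +x side.
- cover: Loose aluminium plate 126 (x) x 96 (y) x 6 mm, about 0.25 kg, flat on the table. Origin: centre of its underside, z up. Two 10.5 mm through holes at x -50 and +50 mm. Amid its top a black grip bar, 50 mm along x, 14 mm thick in y, from 31 to 43 mm above the underside, on a thinner web (10 to 12 mm): grip it across y. A half turn makes no difference. Seated, the pins stand 10 mm out of it.
- hole_a (a point): Centre of the cover's hole at its -x end, at the underside.
- hole_b (a point): Centre of the cover's hole at its +x end, at the underside.
- toggle_pivot (a point): Point on the toggle's hinge axis, which runs along the shaker's y, 60 mm above the table, in the middle of the pod. Axes as the shaker's.
- toggle_knob (a point): Centre of the red flat-sided knob, 22 (x) x 16 (y) mm, 28 mm long along the 10 mm stem, 66 mm from the pivot when pushed in; z points outward along the stem. Grip it from above across the shaker's y; it turns between the finger pads as it swings. Below, two steel lock cheeks stand between the rest positions, up to 33 mm from the pivot, 14 mm to each side of the stem in y.
- toggle_swing (a joint): Hinge of the toggle, rad. 0 = leaning 0.5 rad from upright to the red mark (shaker's -x), locked, the start; 0.5 = upright; 1.0 = leaning 0.5 rad to the green mark (shaker's +x), run. Locked at either end, with about 0.035 rad of play, until the knob is pulled out; light friction holds it elsewhere.
- toggle_pull (a joint): How far the knob is pulled outward along its stem, m: 0 = in (locked), 0.014 = stop; the lock is free from about 0.008 on. A spring draws it in, about 2 N at 0 and 4 N at the stop. Kept out, the toggle swings freely; at either end of the swing it springs in when let go.
- red_vial: Bystander: standing glass vial with red cap, 27 mm in diameter, 85 mm high, beyond the work. Origin at the centre of its underside.
- small_tin: Bystander: small white capped tin, 51 mm in diameter, 27 mm high, beyond the work. Origin at the centre of its underside.
- eraser: Bystander: blue and white eraser, 21 x 46 x 12 mm, beyond the work, to the left. Origin at the centre of its underside.
Mind the look-alikes: they are no part of the job. There is more than one size of the cover; the job needs the larger.

How it is judged:
On the way, in this order (a step that is already met when the one before it is completed fails the run):
1. the cover has both pins in its holes, its underside within 8 mm of the platform, while the gripper still holds it (horizontal distance between cover and seat below 0.004 m and angle between the x axis of cover and the x axis of shaker, either way round below 0.07 rad and z of cover in the frame of seat below 0.008 m and contact force between the fingers and cover above 0.5 N), for 0.1 s.
2. the cover lies flat on the platform and the gripper has let go of it (horizontal distance between cover and seat below 0.004 m and angle between the x axis of cover and the x axis of shaker, either way round below 0.07 rad and z of cover in the frame of seat below 0.0025 m and angle between cover's own z axis and vertical below 0.04 rad and contact force between the fingers and cover below 0.1 N), for 0.2 s.
3. the toggle knob is pulled outward by more than 6 mm on its locked side (value of joint toggle_pull above 0.006 m and value of joint toggle_swing below 0.25 rad), for 0.02 s.
4. the toggle is over at the green mark and has sprung back in (value of joint toggle_swing above 0.92 rad and value of joint toggle_pull below 0.003 m), for 0.2 s.
At the end, for the whole second after the job is handed in: Cover flat on the platform over both pins (centre within 4 mm, within 0.07 rad either way round, underside within 2.5 mm, tilt under 0.04 rad), at rest; toggle at the green mark (swing above 0.92 rad) and sprung in (pull under 3 mm); vial, tin and eraser upright (all of step 4 and horizontal distance between cover and seat below 0.004 m and angle between the x axis of cover and the x axis of shaker, either way round below 0.07 rad and z of cover in the frame of seat below 0.0025 m and angle between cover's own z axis and vertical below 0.04 rad and linear speed of cover below 0.02 m/s and angle between each of red_vial, small_tin, eraser's own z axis and vertical below 0.2 rad); the robot touches nothing.
It fails at once if the red-capped vial is moved by more than 30 mm (distance of red_vial from where it was at the start of the episode above 0.03 m).
It fails at once if the small tin is moved by more than 30 mm (distance of small_tin from where it was at the start of the episode above 0.03 m).
It fails at once if the eraser is moved by more than 30 mm (distance of eraser from where it was at the start of the episode above 0.03 m).
It fails at once if the cover is tipped by more than 0.35 rad (angle between cover's own z axis and vertical above 0.35 rad).
It also fails if it takes over 51 s, if anything falls off the work surface, if the arm or the gripper's body presses on something with over 40 N, if the wrist force passes 120 N, or if a joint passes its speed limit or range.

## Working session

There is one attempt and no reset: what is moved stays moved. The work goes in short steps, Python scripts to look and compute and a tool call to move; the robot and the scene stay as the last step left them, time stands still between calls to the robot, and variables do not carry over. Pictures are saved under pics/ and viewed, at most 10 in all, crops included, and the job is handed in when it is done.

Besides the shell and the picture viewer there is one more tool, called as name(argument=value, ...), one argument or row to a line, values as JSON. step_arm: Moves the arm, as the interface text tells. Its arguments: {"type":"object","properties":{"moves":{"type":"array"},"hand":{"type":"number"},"force":{"type":"number"}},"required":["moves"]}

```bash
mkdir -p pics; python3 - <<'E'
from rig import arm
import cv2
print(arm.tcp_to_tips, arm.get_state())
for n in("scene","side"):
    im=arm.read_camera(n); cv2.imwrite(f"pics/{n}0.png",im[:,:,::-1]); print(n,arm.camera_model(n))
im=arm.read_camera("wrist"); cv2.imwrite("pics/wrist0.png",im[:,:,::-1]); print(arm.camera_model("wrist"))
E
```

```text
0.1992 {'time': 0.0, 'qpos': array([-0.06578941,  0.62929796,  0.03846271,  1.51836651, -0.02697538,
        0.99630409, -0.02003875]), 'joint_vel': array([-1.39587306e-03,  3.87723736e-04,  7.83724752e-04, -2.41416167e-03,
        5.51341171e-05,  2.61833063e-03,  4.88990463e-04]), 'joint_efforts': array([ 1.05774864e-04, -5.49729431e+01,  1.14371493e+00, -1.86633307e+01,
       -5.21096285e-02,  2.37884105e-02,  1.36332897e-04]), 'eef_pos': array([6.49700825e-01, 1.24753360e-05, 4.03785870e-01]), 'tcp_rot': array([-3.13973603e+00,  5.49512117e-05,  1.57074368e+00]), 'ft_force': array([-0.27332138,  0.49048341,  0.63075308]), 'moment': array([-0.05881698, -0.06826011, -0.00406016]), 'grasp_force': 0.0, 'finger_gap': 0.09363543696155244}
scene {'vfov': 42.26646341372407, 'cx': 319.2687216297488, 'cy': 225.85926481725278, 'distortion': array([-0.12191105,  0.        ,  0.        ,  0.        ,  0.        ]), 'R': array([[-9.67214339e-01, -2.53960730e-01,  6.07716649e-04],
       [-1.84872463e-01,  7.02445645e-01, -6.87308001e-01],
       [ 1.74122354e-01, -6.64886504e-01, -7.26365847e-01]]), 't': array([0.54444674, 0.12748592, 1.18487245])}
side {'vfov': 42.57488647018181, 'cx': 308.79202116823745, 'cy': 230.1285429617638, 'distortion': array([-0.20863748,  0.        ,  0.        ,  0.        ,  0.        ]), 'R': array([[-0.81970107, -0.57215728, -0.02694825],
       [-0.20267283,  0.33372018, -0.92062727],
       [ 0.53573677, -0.74917747, -0.38951152]]), 't': array([0.48913676, 0.17703887, 0.78805707])}
{'vfov': 69.85986047431486, 'cx': 320.2083246117739, 'cy': 239.16262537422003, 'distortion': array([-0.04889111,  0.        ,  0.        ,  0.        ,  0.        ]), 'R': array([[ 9.99998783e-01, -2.89064878e-04, -1.53336073e-03],
       [ 1.42428710e-04, -9.61678533e-01,  2.74179464e-01],
       [-1.55385575e-03, -2.74179349e-01, -9.61677321e-01]]), 't': array([-0.64836662, -0.02878259,  0.39270523])}
```

View pics/scene0.png

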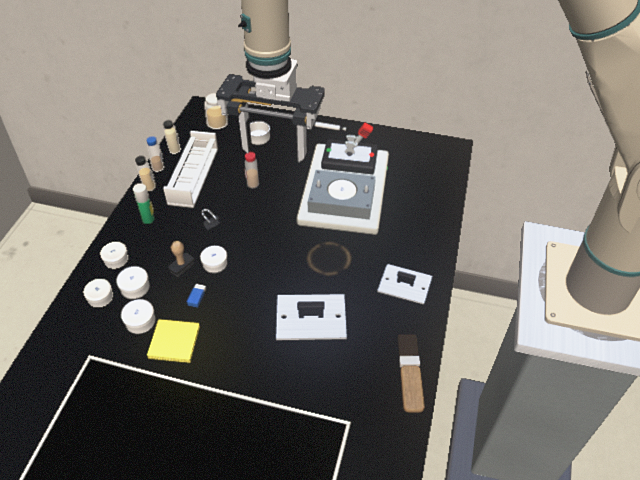

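View pics/wrist0.png

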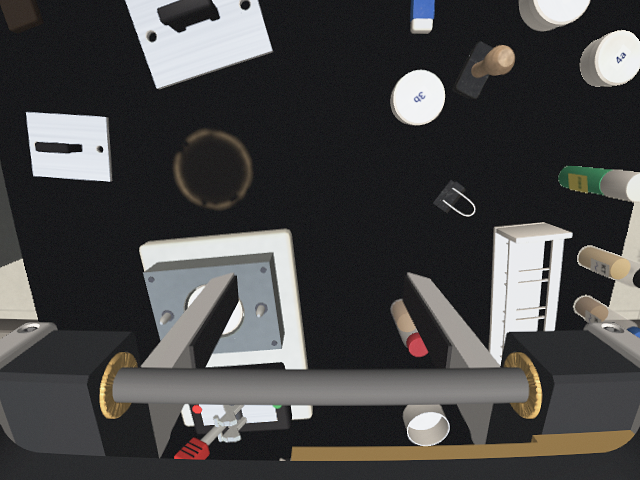

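Look-alikes: the large plate is at scene (311,317) and the small plate at (405,283); in the wrist picture they are at (200,30) and (70,145). The larger one is my choice. For the bystanders, the vial is at scene (251,170), the small tin at (259,132) or one of the others, and the eraser at (196,295). The shaker is at (345,190) with the knob at (366,130). Next I'll check with a close crop.

```bash
python3 - <<'E'
import cv2,numpy as np
s=cv2.imread("pics/scene0.png"); d=cv2.imread("pics/side0.png")
def c(im,x,y,w,h,k): return cv2.resize(im[y:y+h,x:x+w],None,fx=k,fy=k,interpolation=cv2.INTER_CUBIC)
a=c(s,290,120,100,120,4); b=c(s,265,270,100,80,4)  # 400x480, 400x320
cv2.imwrite("pics/crop1.png",np.hstack([a,np.vstack([b,np.zeros((160,400,3),np.uint8)])]))
E
```

```text
(no output)
```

View pics/crop1.png

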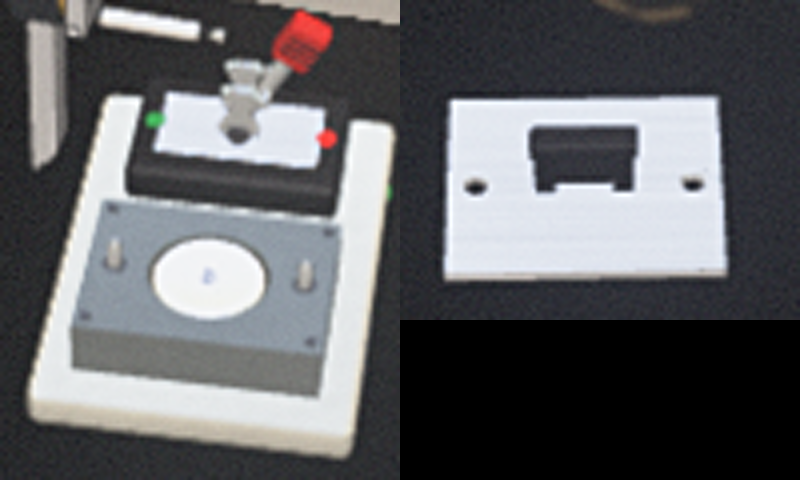

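View pics/side0.png

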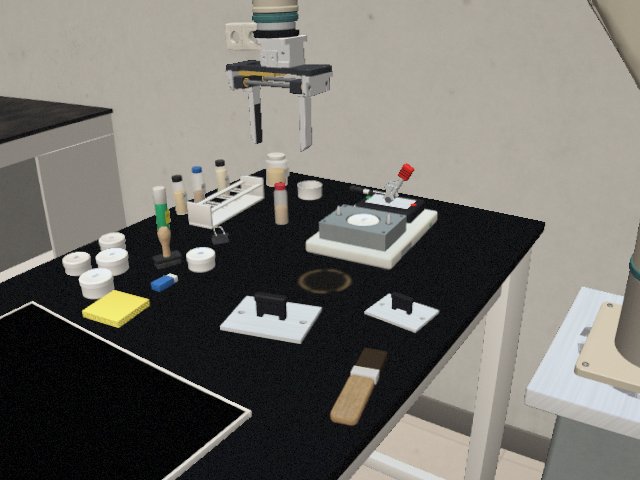

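The crop shows the larger plate with a grip bar about half its width and holes at the mid-ends, which fits the description. The shaker's pin tips are at crop (114,238) and (306,262), the red mark is on the right and the knob leans to red.

```bash
cat >h.py <<'E'
import numpy as np, cv2
def K(m):
    f=240/np.tan(np.radians(m["vfov"]/2)); return np.array([[f,0,m["cx"]],[0,f,m["cy"]],[0,0,1]])
def back(m,p,z):
    "pixels -> world points at height z"
    p=np.array(p,float).reshape(-1,1,2); R,t=np.array(m["R"]),np.array(m["t"])
    n=cv2.undistortPoints(p,K(m),m["distortion"]).reshape(-1,2)
    d=np.c_[n,np.ones(len(n))]@R; C=-R.T@t
    return C+d*((z-C[2])/d[:,2])[:,None]
def proj(m,X):
    return cv2.projectPoints(np.array(X,float).reshape(-1,1,3),cv2.Rodrigues(np.array(m["R"]))[0],np.array(m["t"]),K(m),m["distortion"])[0].reshape(-1,2)
E
python3 - <<'E'
from rig import arm; from h import *
np.set_printoptions(precision=4,suppress=True)
m=arm.camera_model("scene")
c=lambda L,x,y:[((u+.5)/4-.5+x,(v+.5)/4-.5+y) for u,v in L]
pins=back(m,c([(306,262),(114,238)],290,120),.078)
pl=back(m,c([(104,200),(340,226),(319,352),(72,327)],290,120),.062)
co=back(m,c([(48,98),(318,96),(327,273),(44,276)],265,270),.006)
ho=back(m,c([(75,187),(293,184)],265,270),.006)
g=back(m,c([(129,128),(238,128)],265,270),.043)
for n,P in(("pins",pins),("plat",pl),("cover",co),("holes",ho),("griptop",g)):
    print(n,P[:,:2].tolist(),"mean",P.mean(0),"sides",np.linalg.norm(P-np.roll(P,-1,0),axis=1),"yaw",np.arctan2(*(P[1]-P[0])[[1,0]]))
w=arm.camera_model("wrist")
print(back(w,[(152,36),(245,4)],.006)); print(back(w,[(166,318),(260,310)],.078))
E
```

```text
pins [[0.4884045604051305, -0.09605212036992061], [0.5886514968886948, -0.08852135909535042]] mean [ 0.5385 -0.0923  0.078 ] sides [0.1005 0.1005] yaw 0.07498127243578515
plat [[0.6060959557591843, -0.13349749352906382], [0.47925070392030983, -0.14548004469753195], [0.47111740256924706, -0.049335984835430335], [0.5966819223046753, -0.03492761432955327]] mean [ 0.5383 -0.0908  0.062 ] sides [0.1274 0.0965 0.1264 0.099 ] yaw -3.047406254743978
cover [[0.6025744015206715, 0.16714920416814538], [0.47915691238206526, 0.13339318659982013], [0.45259012555230343, 0.22902641766943665], [0.5746264474391279, 0.26285737226917305]] mean [0.5272 0.1981 0.006 ] sides [0.128  0.0993 0.1266 0.0997] yaw -2.8746114561097906
holes [[0.5752914521537318, 0.21291115899742463], [0.47871713128819926, 0.18571035547594705]] mean [0.527  0.1993 0.006 ] sides [0.1003 0.1003] yaw -2.8670483644087352
griptop [[0.5520722364378984, 0.200241513745949], [0.5045914652872673, 0.1877251648179865]] mean [0.5283 0.194  0.043 ] sides [0.0491 0.0491] yaw -2.883847287389908
[[0.479  0.1847 0.006 ]
 [0.5747 0.2117 0.006 ]]
[[ 0.4932 -0.0902  0.078 ]
 [ 0.5889 -0.0805  0.078 ]]
```

step_arm(
  moves=[
    [49.5, -31, 15, 0, 0, 0.1],
    [49.5, -31, 0, 0, 0, 0],
    [49.5, -31, 0, 0, 0, 0],
    [49.5, -31, 0, 0, 0, 0],
    [0, 0, 0, 0, 0, 0.18],
  ],
)

```text
time: 0.78
eef_pos: [0.5385, 0.2122, 0.3894]
tcp_rot: [-3.138, -0.003, 1.296]
ft_force: [0.8, -1.4, 0.3]
finger_gap: 0.0937
grasp_force: 0.0
```

step_arm(
  moves=[
    [0, 0, 15, 0, 0, 0.18],
    [0, 0, 15, 0, 0, 0.18],
    [0, 0, 15, 0, 0, 0.18],
    [0, 0, 15, 0, 0, 0.18],
    [0, 0, 0, 0, 0, 0.18],
  ],
)

```text
time: 1.4
eef_pos: [0.5407, 0.2065, 0.3282]
tcp_rot: [-3.142, 0.003, 0.385]
ft_force: [0.1, -0.2, 0.7]
finger_gap: 0.0938
grasp_force: 0.0
```

step_arm(
  moves=[
    [0, 0, 0, 0, 0, 0.119],
    [0, 0, 0, 0, 0, 0],
    [0, 0, 0, 0, 0, 0],
  ],
)

```text
time: 1.78
eef_pos: [0.5413, 0.2066, 0.3296]
tcp_rot: [-3.142, 0.0, 0.274]
ft_force: [0.3, 0.2, -0.5]
finger_gap: 0.0937
grasp_force: 0.0
```

```bash
python3 - <<'E'
from rig import arm; from h import *
w=arm.camera_model("wrist"); im=arm.read_camera("wrist"); cv2.imwrite("pics/w1.png",im[:,:,::-1])
s=arm.get_state(); print(s["eef_pos"],s["tcp_rot"],s["qpos"]); np.save("w1.npy",w,allow_pickle=True)
print(proj(w,[[.5753,.2129,.006],[.4787,.1857,.006],[.527,.198,.043]]))
E
```

```text
[0.54126989 0.20656778 0.32965178] [-3.14140544e+00  1.14780866e-04  2.73443776e-01] [-0.65456734  0.65043498  0.38260833  1.80193806 -0.33689008  0.75390253
 -1.39195551]
[[323.93412591 193.48293129]
 [323.70504413 296.96487564]
 [325.78948473 261.26021487]]
```

View pics/w1.png

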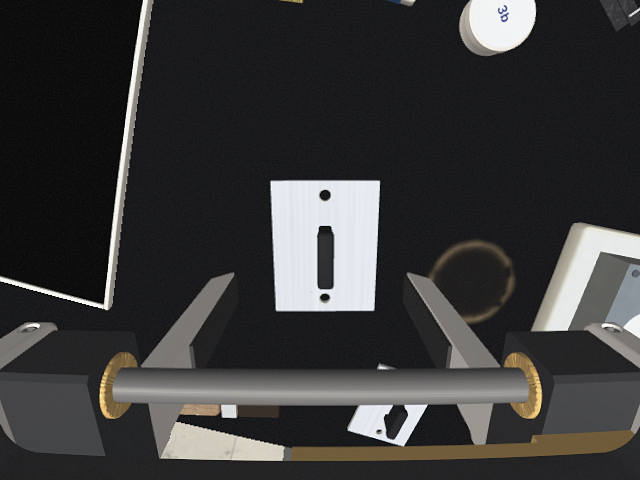

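The picture shows the plate's holes at (325,195) and (324.5,297), within about 2 px of prediction. The grip bar top spans y 230–288 at x 325.5.

```bash
python3 - <<'E'
from rig import arm; from h import *
w=np.load("w1.npy",allow_pickle=True).item()
P=back(w,[(325,195.3),(324.6,297.5)],.006);d=P[0]-P[1]; print(P,P.mean(0),np.linalg.norm(d),np.arctan2(d[1],d[0]))
s=arm.get_state(); from scipy.spatial.transform import Rotation as R
c=(P.mean(0)+[.527,.1988,.006])/2
print(c, R.from_euler("xyz",s["tcp_rot"]).inv().apply(np.r_[c[:2],.217]-s["eef_pos"])*1000)
E
```

```text
[[0.57399707 0.21154555 0.006     ]
 [0.47838788 0.18471019 0.006     ]] [0.52619247 0.19812787 0.006     ] 0.09930384325396963 0.27363692129969663
[0.52659624 0.19846393 0.006     ] [-16.30398588   3.86124702 112.65293083]
```

step_arm(
  moves=[
    [-16, 4, 20, 0, 0, 0],
    [0, 0, 45, 0, 0, 0],
    [0, 0, 37, 0, 0, 0],
    [0, 0, 10, 0, 0, 0],
    [0, 0, 0, 0, 0, 0],
  ],
)

```text
time: 2.45
eef_pos: [0.5272, 0.1982, 0.2178]
tcp_rot: [-3.142, 0.0, 0.272]
ft_force: [0.3, 0.1, 0.2]
finger_gap: 0.0938
grasp_force: 0.0
```

step_arm(
  moves=[
    [0, 0, 0, 0, 0, 0],
    [0, 0, 0, 0, 0, 0],
    [0, 0, 0, 0, 0, 0],
    [0, 0, 0, 0, 0, 0],
    [0, 0, 0, 0, 0, 0],
  ],
  hand=1,
  force=40,
)

```text
time: 3.08
eef_pos: [0.527, 0.1984, 0.2178]
tcp_rot: [-3.142, -0.0, 0.272]
ft_force: [-0.1, 0.3, 0.1]
finger_gap: 0.0473
grasp_force: 0.0
```

step_arm(
  moves=[
    [0, 0, 0, 0, 0, 0],
    [0, 0, 0, 0, 0, 0],
    [0, 0, 0, 0, 0, 0],
    [0, 0, 0, 0, 0, 0],
    [0, 0, 0, 0, 0, 0],
  ],
)

```text
time: 3.7
eef_pos: [0.527, 0.1984, 0.2177]
tcp_rot: [-3.142, 0.0, 0.272]
ft_force: [0.1, 0.7, -0.3]
finger_gap: 0.0134
grasp_force: 40.0
```

step_arm(
  moves=[
    [0, 0, -5, 0, 0, 0],
    [0, 0, -15, 0, 0, 0],
    [0, 0, -30, 0, 0, 0],
    [0, 0, -40, 0, 0, 0],
    [0, 0, -40, 0, 0, 0],
  ],
)

```text
time: 4.32
eef_pos: [0.5266, 0.1983, 0.3496]
tcp_rot: [-3.142, -0.0, 0.272]
ft_force: [0.6, 0.2, -3.6]
finger_gap: 0.0136
grasp_force: 40.0
```

step_arm(
  moves=[
    [-6, 27, 0, 0, 0, 0],
    [-13, 55, 0, 0, 0, 0],
    [-14, 57, 0, 0, 0, 0],
    [-14, 57, 0, 0, 0, 0],
    [-13, 57, 0, 0, 0, 0],
  ],
)

```text
time: 4.95
eef_pos: [0.5367, -0.0632, 0.3487]
tcp_rot: [3.141, -0.001, 0.272]
ft_force: [0.1, 0.1, -4.1]
finger_gap: 0.0136
grasp_force: 40.0
```

step_arm(
  moves=[
    [-6, 29, 0, 0, 0, 0],
    [0, 0, 15, 0, 0, 0.097],
    [0, 0, 20, 0, 0, 0.097],
    [0, 0, 0, 0, 0, 0],
    [0, 0, 0, 0, 0, 0],
  ],
)

```text
time: 5.58
eef_pos: [0.5393, -0.0909, 0.3136]
tcp_rot: [3.141, -0.001, 0.08]
ft_force: [0.7, 0.7, -3.4]
finger_gap: 0.0133
grasp_force: 40.0
```

```bash
python3 - <<'E'
from rig import arm; from h import *
s=arm.get_state(); print(s["eef_pos"],s["tcp_rot"],s["qpos"])
a=arm.read_camera("scene")[:,:,::-1]; b=arm.read_camera("side")[:,:,::-1]; w=arm.read_camera("wrist")[:,:,::-1]
for n,i in zip("abw",(a,b,w)): cv2.imwrite(f"pics/{n}2.png",i)
c=lambda im,x,y,w,h,k:cv2.resize(im[y:y+h,x:x+w],None,fx=k,fy=k,interpolation=cv2.INTER_CUBIC)
cv2.imwrite("pics/crop2.png",np.hstack([c(a,290,130,100,110,4),c(b,300,170,100,110,4)]))
E
```

```text
[ 0.5392997  -0.09092281  0.31363181] [ 3.14133350e+00 -1.09000108e-03  7.95573399e-02] [-0.14134854  0.63795458  0.39574993  1.90420738 -0.37794602  0.67161099
 -1.00770513]
```

View pics/crop2.png

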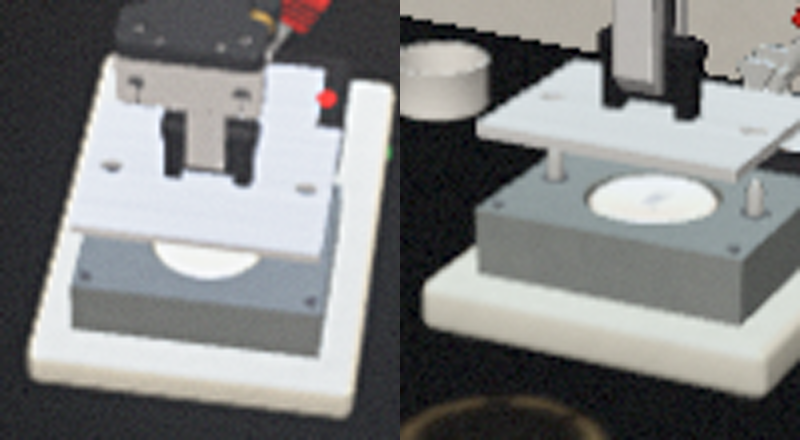

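The holes are at scene crop (110,166) and (306,188), and at side crop (151,97) and (354,129). In the side crop the near pin tip is at (355,180) and the far pin's base at about (156,179).

```bash
python3 - <<'E'
from rig import arm; from h import *
np.set_printoptions(precision=4,suppress=True)
c=lambda L,x,y:[((u+.5)/4-.5+x,(v+.5)/4-.5+y) for u,v in L]
A=arm.camera_model("scene");B=arm.camera_model("side")
zt=.3136-.2178+.006
def show(n,P): d=P[0]-P[1]; print(n,P[:,:2].ravel(),P.mean(0)[:2],np.linalg.norm(d),np.arctan2(d[1],d[0])%np.pi)
show("holes scene",back(A,c([(110,166),(306,188)],290,130),zt))
show("holes side",back(B,c([(151,97),(354,129)],300,170),zt))
show("pins scene",back(A,c([(114,238),(306,262)],290,120),.078))
print("near tip side",back(B,c([(355,180)],300,170),.078),"far base side",back(B,c([(156,179)],300,170),.062))
d=cv2.imread("pics/side0.png");s=cv2.imread("pics/scene0.png")
k=lambda im,x,y,w,h,f:cv2.resize(im[y:y+h,x:x+w],None,fx=f,fy=f,interpolation=cv2.INTER_CUBIC)
cv2.imwrite("pics/crop3.png",np.vstack([k(d,310,195,100,40,8)[:, :800],k(s,300,170,100,35,8)]))
E
```

```text
holes scene [ 0.5901 -0.0862  0.4896 -0.0954] [ 0.5399 -0.0908] 0.10096862230052213 0.09130578103519732
holes side [ 0.5921 -0.0902  0.4922 -0.1008] [ 0.5421 -0.0955] 0.10046566744473423 0.10636863796629992
pins scene [ 0.5887 -0.0885  0.4884 -0.0961] [ 0.5385 -0.0923] 0.1005294018668884 0.07498127243578515
near tip side [[ 0.4908 -0.1002  0.078 ]] far base side [[ 0.5893 -0.0895  0.062 ]]
```

View pics/crop3.png

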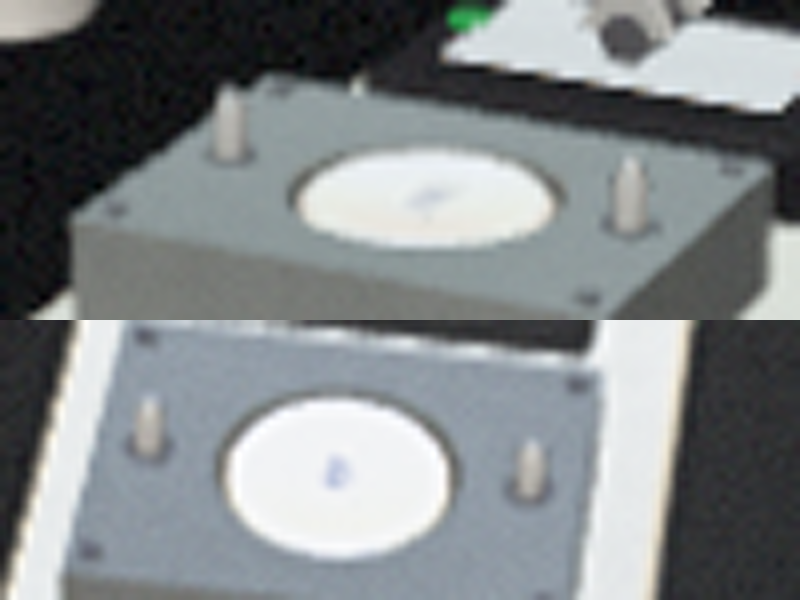

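In the enlarged side0 view the pin tips are at (230,88) and (631,158). In the scene0 half they are at (152,76) and (532,120), counted from row 320.

```bash
python3 - <<'E'
from rig import arm; from h import *
np.set_printoptions(precision=4,suppress=True)
c=lambda L,x,y:[((u+.5)/8-.5+x,(v+.5)/8-.5+y) for u,v in L]
A=arm.camera_model("scene");B=arm.camera_model("side")
def show(n,P): d=P[0]-P[1]; print(n,P[:,:2].ravel(),P.mean(0)[:2],np.linalg.norm(d),np.arctan2(d[1],d[0])%np.pi)
show("pins side",back(B,c([(230,88),(631,158)],310,195),.078))
show("pins scene",back(A,c([(152,76),(532,120)],300,170),.078))
a=cv2.imread("pics/a2.png");b=cv2.imread("pics/b2.png")
k=lambda im,x,y,w,h,f:cv2.resize(im[y:y+h,x:x+w],None,fx=f,fy=f,interpolation=cv2.INTER_CUBIC)
cv2.imwrite("pics/crop4.png",np.vstack([k(b,315,180,100,35,8),k(a,300,155,100,40,8)]))
E
```

```text
pins side [ 0.5919 -0.0927  0.4914 -0.1016] [ 0.5417 -0.0972] 0.10090942853043434 0.08837970559582704
pins scene [ 0.5878 -0.0889  0.4889 -0.0977] [ 0.5383 -0.0933] 0.09933242663181281 0.08820888446279412
```

View pics/crop4.png

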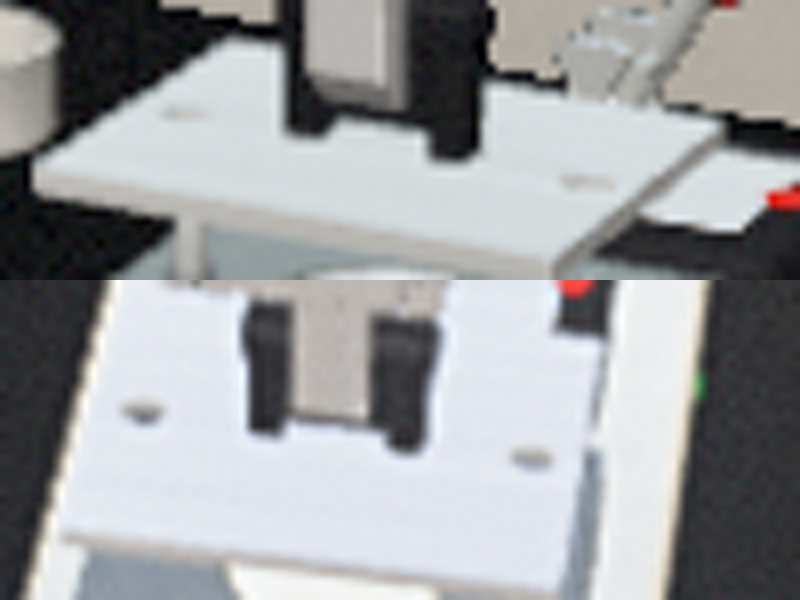

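The holes are at (183,112) and (589,182) in the side half, and at (144,131) and (531,179) in the scene half, counted from row 280.

```bash
python3 - <<'E'
from rig import arm; from h import *
np.set_printoptions(precision=4,suppress=True)
c=lambda L,x,y:[((u+.5)/8-.5+x,(v+.5)/8-.5+y) for u,v in L]
A=arm.camera_model("scene");B=arm.camera_model("side"); zt=.3136-.2178+.006
def show(n,P): d=P[0]-P[1]; print(n,P[:,:2].ravel(),P.mean(0)[:2],np.linalg.norm(d),np.arctan2(d[1],d[0])%np.pi)
show("holes side",back(B,c([(183,112),(589,182)],315,180),zt))
show("holes scene",back(A,c([(144,131),(531,179)],300,155),zt))
E
```

```text
holes side [ 0.5929 -0.0917  0.4911 -0.0989] [ 0.542  -0.0953] 0.10212092827858395 0.07105385594933536
holes scene [ 0.5894 -0.087   0.4898 -0.0944] [ 0.5396 -0.0907] 0.09992624674336743 0.07405460170096531
```

step_arm(
  moves=[
    [-1, 2.1, 5, 0, 0, -0.013],
    [0, 0, 10, 0, 0, 0],
    [0, 0, 3, 0, 0, 0],
    [0, 0, 3, 0, 0, 0],
    [0, 0, 2, 0, 0, 0],
  ],
)

```text
time: 6.35
eef_pos: [0.5383, -0.0926, 0.2895]
tcp_rot: [-3.14, 0.0, 0.091]
ft_force: [0.3, 2.8, -1.9]
finger_gap: 0.0139
grasp_force: 40.0
```

step_arm(
  moves=[
    [0, 0, 2, 0, 0, 0],
    [0, 0, 1, 0, 0, 0],
    [0, 0, 0, 0, 0, 0],
  ],
)

```text
time: 6.72
eef_pos: [0.5382, -0.0925, 0.2866]
tcp_rot: [-3.141, 0.0, 0.091]
ft_force: [1.2, 3.8, -3.7]
finger_gap: 0.0136
grasp_force: 40.0
```

The underside is 9 mm below the pin tips with no vertical load, so both pins are in. There is a slight sideways load in +y, so I'll ease it and lower on.

step_arm(
  moves=[
    [0.2, -0.6, 2, 0, 0, 0],
    [0, 0, 2, 0, 0, 0],
    [0, 0, 1.5, 0, 0, 0],
    [0, 0, 0, 0, 0, 0],
    [0, 0, 0, 0, 0, 0],
  ],
)

```text
time: 7.35
eef_pos: [0.5383, -0.0923, 0.2809]
tcp_rot: [-3.141, 0.0, 0.091]
ft_force: [0.6, 3.6, -4.5]
finger_gap: 0.0137
grasp_force: 40.0
```

step_arm(
  moves=[
    [0, -0.4, 0.8, 0, 0, 0],
    [0, 0, 0.8, 0, 0, 0],
    [0, 0, 0, 0, 0, 0],
    [0, 0, 0, 0, 0, 0],
  ],
)

```text
time: 7.85
eef_pos: [0.5383, -0.0921, 0.2797]
tcp_rot: [-3.142, -0.0, 0.091]
ft_force: [-1.8, 5.2, 0.5]
finger_gap: 0.0134
grasp_force: 40.0
```

step_arm(
  moves=[
    [0, 0, 0.5, 0, 0, 0],
    [0, 0, 0, 0, 0, 0],
  ],
)

```text
time: 8.1
eef_pos: [0.5383, -0.0921, 0.2796]
tcp_rot: [-3.141, -0.0, 0.091]
ft_force: [-1.2, 4.4, 4.7]
finger_gap: 0.0139
grasp_force: 40.0
```

step_arm(
  moves=[
    [0, 0, 0, 0, 0, 0],
    [0, 0, 0, 0, 0, 0],
    [0, 0, 0, 0, 0, 0],
    [0, 0, 0, 0, 0, 0],
    [0, 0, 0, 0, 0, 0],
  ],
  hand=0,
)

```text
time: 8.72
eef_pos: [0.5384, -0.0922, 0.279]
tcp_rot: [3.141, -0.0, 0.091]
ft_force: [-0.4, 0.5, -0.4]
finger_gap: 0.06
grasp_force: 0.0
```

step_arm(
  moves=[
    [0, 0, -10, 0, 0, 0],
    [0, 0, -40, 0, 0, 0],
    [0, 0, -40, 0, 0, 0],
    [-25, 0, -20, 0, 0, 0],
    [-30, 0, 0, 0, 0, 0],
  ],
)

```text
time: 9.35
eef_pos: [0.4837, -0.0974, 0.3913]
tcp_rot: [3.141, -0.005, 0.091]
ft_force: [-0.7, -0.3, -0.3]
finger_gap: 0.0944
grasp_force: 0.0
```

```bash
python3 - <<'E'
from rig import arm; from h import *
s=arm.get_state(); print(s["eef_pos"],s["tcp_rot"],s["ft_force"])
w=arm.camera_model("wrist"); np.save("w3.npy",w,allow_pickle=True)
a=arm.read_camera("scene")[:,:,::-1]; b=arm.read_camera("side")[:,:,::-1]; w=arm.read_camera("wrist")[:,:,::-1]
for n,i in zip("abw",(a,b,w)): cv2.imwrite(f"pics/{n}3.png",i)
k=lambda im,x,y,w,h,f:cv2.resize(im[y:y+h,x:x+w],None,fx=f,fy=f,interpolation=cv2.INTER_CUBIC)
cv2.imwrite("pics/crop5.png",np.hstack([k(a,290,110,100,120,4),np.vstack([k(b,310,150,130,100,3)[:,:400],k(w,300,220,195,90,2)[:180]])[:480]]))
E
```

```text
[ 0.48367938 -0.09740769  0.39130009] [ 3.14053811 -0.00466408  0.09125431] [-0.71653245 -0.33169577 -0.27024508]
```

View pics/crop5.png

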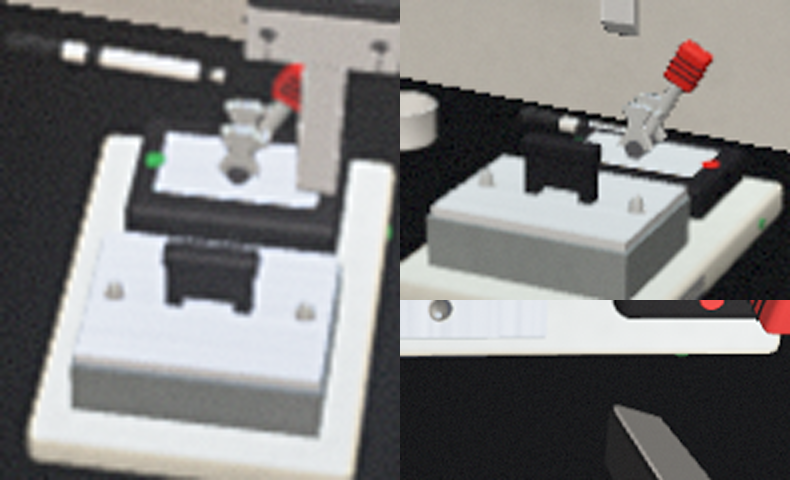

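Both pins stick out of the seated cover and it lies flat. The knob is at side (406,172) and scene0 (365.7,130.5). I'll check the predicted knob position against those.

```bash
python3 - <<'E'
from rig import arm; from h import *
np.set_printoptions(precision=4,suppress=True)
y=.089; c,s=np.cos(y),np.sin(y); pv=np.array([.5383,-.0922,0])+[.130*s,-.130*c,.060]
kn=lambda a,r=.066:pv+np.array([c*np.sin(a),s*np.sin(a),0])*r+[0,0,np.cos(a)*r]
k=kn(-.5); print(pv,k)
for n in("scene","side"): print(n,proj(arm.camera_model(n),[k,pv]), back(arm.camera_model(n),[{"scene":(365.7,130.5),"side":(406,172)}[n]],k[2]))
from scipy.spatial.transform import Rotation as R
st=arm.get_state(); T=R.from_euler("xyz",st["tcp_rot"]).inv()
print("to knob",T.apply(k+[0,0,.184]-st["eef_pos"])*1e3)
E
```

```text
[ 0.5499 -0.2217  0.06  ] [ 0.5183 -0.2245  0.1179]
scene [[365.5684 130.1594]
 [350.1275 149.2765]] [[ 0.5178 -0.2234  0.1179]]
side [[406.356  172.7333]
 [390.7008 198.2843]] [[ 0.521  -0.2284  0.1179]]
to knob [ 23.9076 129.9169  88.0638]
```

The prediction agrees with both cameras to within 1 px. I'll approach along the stem's axis, 4 mm outward of the knob's centre.

step_arm(
  moves=[
    [5, 35, 0, 0, 0, 0],
    [6, 45, 0, 0, 0, 0],
    [6, 35, 10, 0, 0, 0],
    [5, 15, 25, 0, 0, 0],
    [0, 0, 25, 0, 0, 0],
  ],
)

```text
time: 10.12
eef_pos: [0.5187, -0.2264, 0.3284]
tcp_rot: [3.14, -0.002, 0.089]
ft_force: [-0.3, 1.0, 0.2]
finger_gap: 0.094
grasp_force: 0.0
```

step_arm(
  moves=[
    [0, 0, 20, 0, 0, 0],
    [0, 0, 8, 0, 0, 0],
    [0, 0, 0, 0, 0, 0],
    [0, 0, 0, 0, 0, 0],
  ],
)

```text
time: 10.62
eef_pos: [0.5178, -0.2247, 0.3018]
tcp_rot: [3.141, -0.001, 0.091]
ft_force: [0.1, 0.4, 0.0]
finger_gap: 0.0939
grasp_force: 0.0
```

```bash
python3 - <<'E'
from rig import arm; from h import *
from scipy.spatial.transform import Rotation as R
st=arm.get_state(); T=R.from_euler("xyz",st["tcp_rot"]).inv()
print(st["tcp_rot"],T.apply(np.array([.5164,-.2247,.1214+.180])-st["eef_pos"])*1e3)
E
```

```text
[ 3.14085224e+00 -1.42455376e-03  9.10024863e-02] [-1.42024208 -0.1459923   0.41193741]
```

step_arm(
  moves=[
    [-1.4, 0, 0.4, 0, 0, 0],
    [0, 0, 0, 0, 0, 0],
    [0, 0, 0, 0, 0, 0],
    [0, 0, 0, 0, 0, 0],
    [0, 0, 0, 0, 0, 0],
  ],
  hand=1,
  force=25,
)

```text
time: 11.25
eef_pos: [0.5159, -0.2247, 0.3007]
tcp_rot: [-3.142, 0.0, 0.091]
ft_force: [-0.1, 0.1, -0.2]
finger_gap: 0.0475
grasp_force: 0.0
```

step_arm(
  moves=[
    [0, 0, 0, 0, 0, 0],
    [0, 0, 0, 0, 0, 0],
    [0, 0, 0, 0, 0, 0],
    [0, 0, 0, 0, 0, 0],
    [0, 0, 0, 0, 0, 0],
  ],
)

```text
time: 11.88
eef_pos: [0.5158, -0.224, 0.3006]
tcp_rot: [-3.14, 0.001, 0.091]
ft_force: [-0.7, 3.3, 1.3]
finger_gap: 0.0159
grasp_force: 25.0
```

step_arm(
  moves=[
    [-1.4, 0, -2.6, 0, 0, 0],
    [-1.4, 0, -2.6, 0, 0, 0],
    [-1.4, 0, -2.7, 0, 0, 0],
    [-1.4, 0, -2.6, 0, 0, 0],
    [0, 0, 0, 0, 0, 0],
  ],
)

```text
time: 12.5
eef_pos: [0.5102, -0.2246, 0.3112]
tcp_rot: [-3.14, 0.0, 0.091]
ft_force: [0.8, 5.1, -3.3]
finger_gap: 0.0154
grasp_force: 25.0
```

The load is as the spring should give, about 11.5 mm out. Now I swing along the arc.

step_arm(
  moves=[
    [9.3, -0.4, -4.3, 0, 0, 0],
    [9.7, 0, -3.1, 0, 0, 0],
    [10.1, 0, -1.9, 0, 0, 0],
    [10.2, 0, -0.6, 0, 0, 0],
    [0, 0, 0, 0, 0, 0],
  ],
)

```text
time: 13.12
eef_pos: [0.5495, -0.2207, 0.3206]
tcp_rot: [-3.14, 0.002, 0.091]
ft_force: [-1.8, 4.7, -3.7]
finger_gap: 0.0157
grasp_force: 25.0
```

step_arm(
  moves=[
    [10.2, 0, -0.4, 0, 0, 0],
    [10.1, 0, 1.9, 0, 0, 0],
    [9.7, 0, 3.1, 0, 0, 0],
    [9.3, 0, 4.3, 0, 0, 0],
    [1.5, 0, 0.8, 0, 0, 0],
  ],
)

```text
time: 13.75
eef_pos: [0.5892, -0.2173, 0.3107]
tcp_rot: [-3.14, 0.004, 0.091]
ft_force: [-4.9, 4.1, -0.8]
finger_gap: 0.0161
grasp_force: 25.0
```

step_arm(
  moves=[
    [0, 0, 0, 0, 0, 0],
    [0, 0, 0, 0, 0, 0],
  ],
)

```text
time: 14.0
eef_pos: [0.5891, -0.2173, 0.3111]
tcp_rot: [-3.14, 0.003, 0.09]
ft_force: [-4.5, 4.3, -0.8]
finger_gap: 0.0157
grasp_force: 25.0
```

At 0.505 rad, against the stop. I'll let it in along the stem, then release.

step_arm(
  moves=[
    [-1.5, 0, 3, 0, 0, 0],
    [-1.5, 0, 3, 0, 0, 0],
    [-1.8, 0, 3, 0, 0, 0],
    [0, 0, 0, 0, 0, 0],
  ],
)

```text
time: 14.5
eef_pos: [0.5862, -0.2174, 0.3037]
tcp_rot: [-3.141, -0.003, 0.091]
ft_force: [-1.5, 4.5, 2.9]
finger_gap: 0.0157
grasp_force: 25.0
```

step_arm(
  moves=[
    [0, 0, 0, 0, 0, 0],
    [0, 0, 0, 0, 0, 0],
    [0, 0, 0, 0, 0, 0],
    [0, 0, 0, 0, 0, 0],
    [0, 0, 0, 0, 0, 0],
  ],
  hand=0,
)

```text
time: 15.12
eef_pos: [0.5853, -0.2182, 0.3024]
tcp_rot: [3.141, -0.0, 0.091]
ft_force: [-0.0, 0.2, -0.3]
finger_gap: 0.0624
grasp_force: 0.0
```

step_arm(
  moves=[
    [0, 0, -20, 0, 0, 0],
    [0, 0, -50, 0, 0, 0],
    [0, 0, -50, 0, 0, 0],
    [-20, -10, -10, 0, 0, 0],
    [0, 0, 0, 0, 0, 0],
  ],
)

```text
time: 15.75
eef_pos: [0.5638, -0.2098, 0.4336]
tcp_rot: [3.141, -0.002, 0.091]
ft_force: [0.9, 0.3, -0.7]
finger_gap: 0.0939
grasp_force: 0.0
```

```bash
python3 - <<'E'
from rig import arm; from h import *
y=.089; c,s=np.cos(y),np.sin(y); pv=np.array([.5499,-.2217,.06])
for n in("scene","side"):
    print(n,[(a,r,proj(arm.camera_model(n),pv+np.array([c*np.sin(a)*r,s*np.sin(a)*r,np.cos(a)*r]))[0].round(1)) for a,r in((.5,.066),(.5,.076),(.4,.066))])
a=arm.read_camera("scene")[:,:,::-1]; b=arm.read_camera("side")[:,:,::-1]
k=lambda im,x,y,w,h,f:cv2.resize(im[y:y+h,x:x+w],None,fx=f,fy=f,interpolation=cv2.INTER_CUBIC)
cv2.imwrite("pics/crop6.png",np.hstack([k(a,290,100,100,140,4),k(b,310,130,100,140,4)]))
E
```

```text
scene [(0.5, 0.066, array([336.6, 127.1])), (0.5, 0.076, array([334.5, 123.6])), (0.4, 0.066, array([339.4, 126.3]))]
side [(0.5, 0.066, array([376.6, 168.5])), (0.5, 0.076, array([374.4, 164. ])), (0.4, 0.066, array([379.3, 167.5]))]
```

View pics/crop6.png

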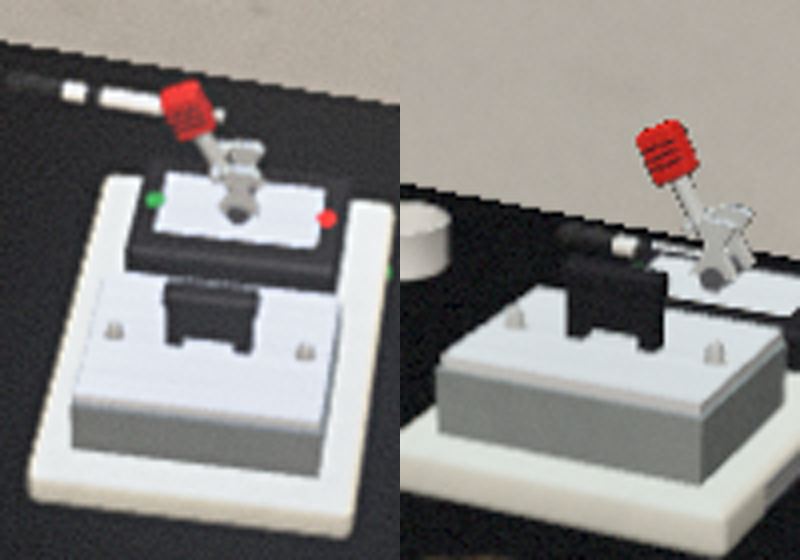

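The knob centre is at scene (337,127.5) and side (376.7,168). That matches the pushed-in position at green, predicted at (336.6,127.1) and (376.6,168.5). The cover is still flat on its pins, so I'm handing in.

```bash
python3 -c "
from rig import arm
print(arm.hand_in())"
```

```text
the job is handed in; nothing more can be done
None
```

The job is handed in: the last pictures show the cover flat over both pins and the toggle at the green mark, sprung in. It took about 16 s of the 51 s, and the hand-in returned no verdict.

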